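# Clear the score on the club's fold-down score board

## Task

The match is over: run your fingertips lightly along the curved row of six tabs on the wooden score board so that every one of them folds down flat. Leave the straight row of three tabs standing and the wooden ball in its cup, do not push the board out of its place or lean hard on it, and do not disturb the can, the trophy and the steel ball around it. Nothing is to be picked up.

Things in the scene. Friction and masses are not known exactly. Their poses are not given: they have to be found in the camera images.
- scorer: Flat wooden score board lying loose on the counter, 195 (x) by 270 (y) by 18 mm thick, 1.8 kg. Origin: centre of its underside, on the counter; z up, +y along its long side to the left, +x towards its far side (away from the robot at yaw 0). It carries a curved row of six tabs on its +x half, a straight row of three smaller tabs near its -x edge and the cup with the jack between the two rows.
- foot0 (a point): Middle of the foot of tab 0 of the curved row, on the board's top face (18 mm above the counter). The six feet lie on an arc of radius 110 mm about the board-frame point x = -42.5 mm, y = 0; seen from that point they stand at 75, 45, 15, -15, -45, -75 degrees from the board's +x towards its +y (tab 0 is at the +y end, tab 5 at the -y end, 57 mm between neighbours).
- foot1 (a point): Middle of the foot of tab 1 of the curved row, on the board's top face, as for tab 0.
- foot2 (a point): Middle of the foot of tab 2 of the curved row, on the board's top face, as for tab 0.
- foot3 (a point): Middle of the foot of tab 3 of the curved row, on the board's top face, as for tab 0.
- foot4 (a point): Middle of the foot of tab 4 of the curved row, on the board's top face, as for tab 0.
- foot5 (a point): Middle of the foot of tab 5 of the curved row, on the board's top face, as for tab 0.
- tab0 (a joint): Fold of tab 0 of the curved row: white plate 34 mm wide (across the arc), 4 mm thick, hinged 4 mm above the board's face; standing, its top is 43 mm above that face. 0 = standing, leaning back 0.2 rad on a stop; 0.2 = upright; 1.75 = flat. It folds only along the arc towards tab 5. Loose, lightly damped hinge: short of upright it falls back, past upright it drops flat by its weight within a second.
- tab1 (a joint): Fold angle of tab 1 of the curved row, as tab 0: 0 standing, 1.75 flat, folding along the arc in the sense from tab 0 to tab 5.
- tab2 (a joint): Fold angle of tab 2 of the curved row, as tab 0: 0 standing, 1.75 flat, folding along the arc in the sense from tab 0 to tab 5.
- tab3 (a joint): Fold angle of tab 3 of the curved row, as tab 0: 0 standing, 1.75 flat, folding along the arc in the sense from tab 0 to tab 5.
- tab4 (a joint): Fold angle of tab 4 of the curved row, as tab 0: 0 standing, 1.75 flat, folding along the arc in the sense from tab 0 to tab 5.
- tab5 (a joint): Fold angle of tab 5 of the curved row, as tab 0: 0 standing, 1.75 flat, folding along the arc in the sense from tab 0 to tab 5 (here onward along the same arc, past the end of the row).
- win0 (a joint): Fold angle of tab 0 of the straight row (white, 24 mm wide, top edge 28 mm above the board's face): 0 = standing, leaning back 0.2 rad against its stop, 1.75 = flat, folding towards the board's -x edge. To be left standing.
- win1 (a joint): Fold angle of tab 1 of the straight row (white, 24 mm wide, top edge 28 mm above the board's face): 0 = standing, leaning back 0.2 rad against its stop, 1.75 = flat, folding towards the board's -x edge. To be left standing.
- win2 (a joint): Fold angle of tab 2 of the straight row (white, 24 mm wide, top edge 28 mm above the board's face): 0 = standing, leaning back 0.2 rad against its stop, 1.75 = flat, folding towards the board's -x edge. To be left standing.
- win_mid (a point): Middle of the straight row, on the board's top face; the three tabs stand 34 mm apart along the board's y.
- cup (a point): Centre of the top rim of the low steel cup (ring 32 mm across, 8 mm high) on the board in which the jack sits.
- jack_center (a point): Centre of the jack, a loose plain wooden ball 30 mm across sitting in the cup; its top is about 52 mm above the counter.
- can: Plain aluminium drink can, 66 mm across, 115 mm high; origin at the centre of its foot. Bystander.
- trophy: Small brass trophy cup, 76 mm across, 140 mm high; origin at the centre of its foot. Bystander.
- boule: Steel ball 74 mm across on a square rubber foot (56 mm), 79 mm high in all; origin at the centre of the foot. Bystander.

How it is judged:
At the end, for the whole second after the job is handed in: All six tabs of the curved row lie down (each folded beyond 1.55 rad), the three tabs of the straight row still stand (each below 0.2 rad), the ball sits in its cup, the board is at rest within 25 mm of where it was, and can, trophy and steel ball are within 20 mm of where they were (value of joint each of tab0, tab1, tab2, tab3, tab4, tab5 above 1.55 rad and value of joint each of win0, win1, win2 below 0.2 rad and distance between jack_center and cup below 0.02 m and distance of scorer from where it was at the start of the episode below 0.025 m and linear speed of scorer below 0.01 m/s and distance of each of can, trophy, boule from where it was at the start of the episode below 0.02 m); the robot touches nothing.
It fails at once if a tab of the straight row is folded down (beyond 0.8 rad) (value of joint any of win0, win1, win2 above 0.8 rad).
It fails at once if the wooden ball is lifted or knocked out of its cup (distance between jack_center and cup above 0.02 m).
It fails at once if the board is pushed away or lifted (moved by more than 25 mm) or tipped up (by more than 0.09 rad) (distance of scorer from where it was at the start of the episode above 0.025 m or angle between scorer's own z axis and vertical above 0.09 rad).
It fails at once if the fingers lean hard on the board or its tabs (more than 30 N) (contact force between the fingers and scorer above 30 N).
It fails at once if the can, the trophy or the steel ball is disturbed (moved by more than 20 mm) (distance of any of can, trophy, boule from where it was at the start of the episode above 0.02 m).
It also fails if it takes over 48 s, if anything falls off the work surface, if the arm or the gripper's body presses on something with over 40 N, if the wrist force passes 120 N, or if a joint passes its speed limit or range.

## Robot

A 6-joint arm with a two-finger parallel gripper is mounted at the origin on the work surface. World frame = base frame: x ahead of the robot, y to its left, z up, the work surface at z = 0. Lengths are in m, angles in rad, forces in N, time in s.
With the tool pointing down it reaches from about 0.25 to 0.8 m from the base axis. Payload 3.9 kg.
Tool frame: the origin (TCP) lies midway between the tips of the shut fingers; the grasp point (between the pads) lies 19 mm behind it (manip.grasp_offset is the distance from the TCP to the grasp point, in m); z points along the fingers, y is the direction in which the jaws open and shut (so a half turn about z gives the same grasp; the last joint's range is limited). The gripper opens to 85 mm and grips with 20 to 120 N. Pads are 22 mm wide; open, the fingers measure 114 mm over their backs; the gripper's body (76 mm by 85 mm) begins 54 mm behind the grasp point. The pads swing forward as they close: fully open they stand 13 mm farther back than shut.
Start: joints at [-1.277, 0.26, -0.138, 1.173, 0, 1.571], TCP at [0.152, -0.502, 0.231] pointing down, gripper open.
Joint ranges: [-2.78, 2.78], [-0.83, 1.72], [-1.28, 1.37], [-1.9, 2.12], [-1.57, 1.48], [-3.14, 3.14]. Speed limits (rad/s): [2.57, 2.57, 3.14, 3.14, 3.14, 3.14].

## Interface

Orientations are given as a unit quaternion [x, y, z, w].
In Python, from bench import manip gives the robot as it stands. Calls block until the motion is done:
- manip.reach(position, orientation): joint-space move of the TCP to a pose.
- manip.movel(position, rot=None, max_speed=0.15): straight line of the TCP; rot=None keeps the orientation; max_speed is the mean speed in m/s.
- manip.movej(angles): joint-space move.
- manip.gripper_to(opening, strength=None): opening from 0.0 (shut) to 1.0 (fully open); strength is the grip in N (None keeps the last); returns when the fingers have stopped.
- manip.pause(seconds).
- manip.inverse_kinematics(position, orientation): joint angles nearest the present ones, or None.
- manip.sense(): the state.
- manip.get_image(name): name is "scene" or "top" or "wrist"; returns a dict with "img" (384x512x3 uint8, blue, green, red), "fovy" (degrees; the focal length in pixels is half the picture's height over the tangent of half this angle, whatever the lens; pixels are square), "cx", "cy" (the principal point, pixels), "extrinsics" (4x4, takes a point from camera to world coordinates); the wrist camera has in their place "hand_eye" (4x4, takes a point from camera to tool coordinates, whose origin is the TCP and whose axes are the flange's). Camera axes: x right, y down, z forward; pixel columns grow to the right and rows downward; lengths in m; the calibration is good to about 2 mm. A picture is of the moment at which its call begins: read the wrist's pose just before it. There is no depth.
A pose or a line that the arm cannot do raises manip.Unreachable and nothing moves.
- manip.finish_job(): hands the job in, once; it reports no verdict.
The state is a dict: "time_s": time; "qpos": joint angles; "joint_vel": joint speeds; "joint_efforts": joint torques, N m; "tcp_pos": TCP position; "tcp_rot": TCP orientation; "ft_force": force on the tool from outside, world axes, zero at the start; "moment": the same for the moment, N m; "width": opening from 0.0 (shut) to 1.0 (fully open).
Only numpy, scipy, OpenCV 4.12 (cv2) and the standard library are available. Lean on these libraries where they do the work, as an engineer would, in place of code of your own. Each camera call takes 0.05 s, during which the arm holds its last target. There are 200 camera calls.

## Working session

There is one attempt and no reset: what is moved stays moved. The work goes in short steps, each a Python script; the robot and the scene stay as the last script left them, time stands still between calls to the robot, and variables do not carry over. Pictures are saved under pics/ and viewed, about 8 in all and at most 12, crops included, and the job is handed in when it is done.

```bash
mkdir -p pics; python3 - <<'E'
from bench import manip
import cv2,numpy as np
for n in("top","scene"):
    d=manip.get_image(n); cv2.imwrite(f"pics/{n}.png",d["img"]); print(n,d["fovy"],d["cx"],d["cy"],np.round(d["extrinsics"],3).tolist())
    np.savez(n+".npz",**d)
s=manip.sense();print(s["time_s"],s["tcp_pos"],s["tcp_rot"],s["width"])
E
```

```text
top 46.94345244675017 259.2049417676483 189.98280824747366 [[0.019, -0.998, 0.057, 0.457], [-1.0, -0.018, 0.013, -0.033], [-0.012, -0.058, -0.998, 1.305], [0.0, 0.0, 0.0, 1.0]]
scene 48.157766315190194 250.56431663920608 187.80874616723753 [[0.857, 0.438, -0.27, 0.818], [0.515, -0.73, 0.449, -0.511], [-0.001, -0.524, -0.852, 0.988], [0.0, 0.0, 0.0, 1.0]]
0.1 [ 0.15186753 -0.5019151   0.2305402 ] [ 9.89227717e-01  1.46382168e-01 -1.25007343e-04 -8.77582806e-04] 1.001453116232306
```

View pics/top.png

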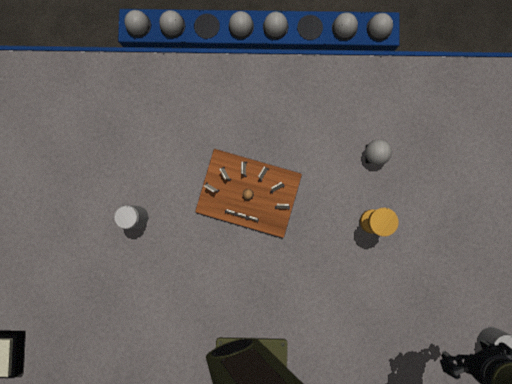

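View pics/scene.png

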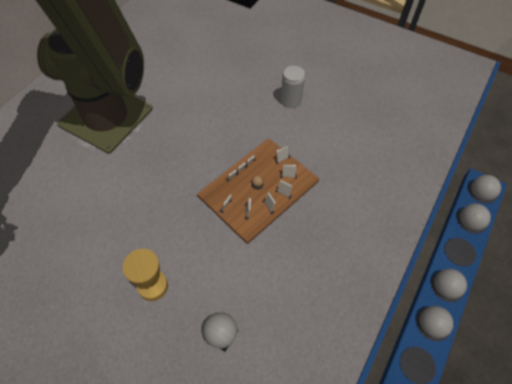

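```bash
cat > h.py <<'E'
import numpy as np,cv2
def ray(d,px,z):
    E=d["extrinsics"];f=192/np.tan(np.radians(float(d["fovy"]))/2)
    px=np.atleast_2d(px).astype(float)
    v=np.c_[(px[:,0]-d["cx"])/f,(px[:,1]-d["cy"])/f,np.ones(len(px))]@E[:3,:3].T
    return E[:3,3]+v*((z-E[2,3])/v[:,2])[:,None]
def big(m):
    cs,_=cv2.findContours(m,cv2.RETR_EXTERNAL,cv2.CHAIN_APPROX_NONE); return max(cs,key=cv2.contourArea)
E
python3 - <<'E'
from h import *
for n in("top","scene"):
    d=np.load(n+".npz");img=d["img"];hsv=cv2.cvtColor(img,cv2.COLOR_BGR2HSV)
    m=cv2.inRange(hsv,(4,90,50),(18,255,255))
    m[:, :180]=0; m[:,325:]=0; m[250:]=0
    m=cv2.morphologyEx(m,cv2.MORPH_CLOSE,np.ones((5,5)))
    p=ray(d,cv2.convexHull(big(m))[:,0],.018)[:,:2]
    (c,s,a)=cv2.minAreaRect((p*1000).astype(np.float32)); print(n,"board",np.round(c,1),np.round(s,1),round(a,1))
    # white tabs / jack in the board
    hull=np.zeros_like(m);cv2.fillConvexPoly(hull,cv2.convexHull(big(m)),255)
    w=cv2.inRange(hsv,(0,0,110),(180,70,255))&hull
    k,_,st,ce=cv2.connectedComponentsWithStats(w)
    for i in range(1,k):
        if st[i,4]>5: print(st[i,4],np.round(ce[i]),np.round(ray(d,ce[i],.045)[0],3))
d=np.load("top.npz")
for nm,px,z in(("can",(126,217),.115),("trophy",(384,222),.14),("boule",(377,153),.05),("jack",(248,195),.04)):print(nm,ray(d,px,z)[0].round(3))
E
```

```text
top board [523.1  16.3] [268.7 195.3] 74.9
23 [242. 167.] [0.594 0.035 0.045]
21 [261. 172.] [ 0.582 -0.021  0.045]
45 [224. 173.] [0.576 0.086 0.045]
21 [277. 185.] [ 0.546 -0.066  0.045]
46 [210. 188.] [0.534 0.126 0.045]
24 [282. 204.] [ 0.49  -0.083  0.045]
16 [230. 211.] [0.469 0.066 0.045]
16 [242. 214.] [0.46  0.033 0.045]
18 [253. 218.] [ 0.451 -0.     0.045]
scene board [526.4  14.1] [270.  195.6] 74.9
109 [282. 154.] [0.536 0.12  0.045]
22 [250. 159.] [0.471 0.064 0.045]
23 [241. 165.] [0.462 0.033 0.045]
151 [289. 170.] [0.578 0.084 0.045]
23 [232. 173.] [0.454 0.001 0.045]
142 [285. 188.] [0.594 0.031 0.045]
43 [271. 199.] [ 0.581 -0.017  0.045]
35 [227. 200.] [ 0.486 -0.077  0.045]
35 [249. 204.] [ 0.54  -0.057  0.045]
can [0.446 0.341 0.115]
trophy [ 0.446 -0.346  0.14 ]
boule [ 0.641 -0.35   0.05 ]
jack [0.515 0.016 0.04 ]
```

```bash
cat > arc.py <<'E'
import numpy as np
from scipy.spatial.transform import Rotation as R
yaw=np.radians(-15.1);ex=np.array([np.cos(yaw),np.sin(yaw)]);ey=np.array([-ex[1],ex[0]])
C=np.array([.525,.015])-.0425*ex
def pt(a,z,r=.11):
    a=np.radians(a);return np.r_[C+r*(np.cos(a)*ex+np.sin(a)*ey),z]
Q=(R.from_euler('z',yaw)*R.from_quat([1,0,0,0])).as_quat()
E
python3 - <<'E'
from bench import manip
from arc import *
A=np.arange(99,-103,-12)
print([manip.inverse_kinematics(pt(a,.042),Q) is not None for a in A])
manip.gripper_to(0.0)
p=np.array(manip.sense()["tcp_pos"]);p[2]=.27
manip.movel(p)
manip.reach(pt(99,.27),Q); print(manip.sense()["time_s"])
manip.movel(pt(99,.12),max_speed=.15)
s=manip.sense();print(s["tcp_pos"],pt(99,.12),s["time_s"],s["width"],s["tcp_rot"],Q)
import cv2
cv2.imwrite("pics/s2.png",cv2.resize(manip.get_image("scene")["img"][60:300,140:400],None,fx=2.5,fy=2.5))
E
```

```text
[True, True, True, True, True, True, True, True, True, True, True, True, True, True, True, True, True]
4.75
[0.49638845 0.13561911 0.12079528] [0.49565646 0.13544862 0.12      ] 5.9 -0.005756414799197466 [ 9.91328769e-01 -1.31402534e-01  7.47496642e-04 -2.94312812e-04] [ 0.99133058 -0.13139134  0.          0.        ]
```

View pics/s2.png

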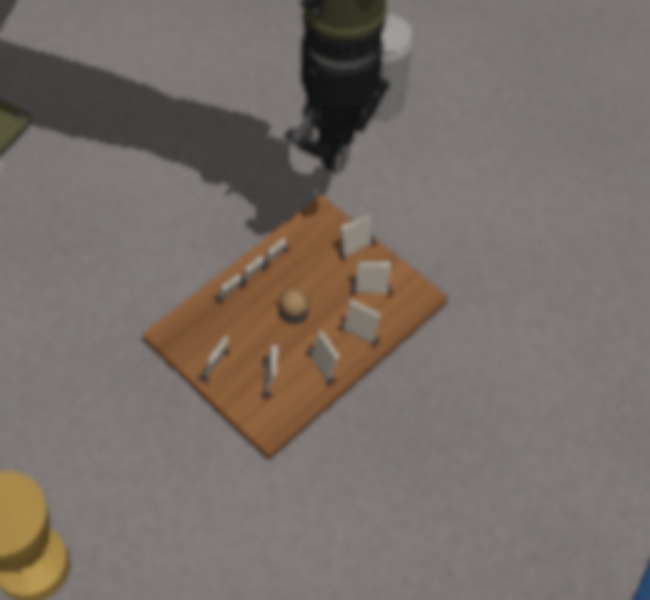

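The picture shows all nine tabs standing, with the shut fingertips (330,165) above the board's corner beside tab 0 (355,235). Next I sweep along the arc.

```bash
python3 - <<'E'
from bench import manip
from arc import *
import cv2
manip.movel(pt(99,.043),max_speed=.1)
F=[]
for a in np.arange(87,-104,-12):
    manip.movel(pt(a,.043),max_speed=.08); s=manip.sense();F.append([a,*np.round(s["ft_force"],1)])
print(F,s["tcp_pos"],pt(a,.043))
manip.movel(pt(a,.2),max_speed=.15);manip.pause(.8)
p=pt(a,.27)-np.r_[.16*ex,0];manip.movel(p);print(manip.sense()["time_s"])
cv2.imwrite("pics/s3.png",cv2.resize(manip.get_image("scene")["img"][60:300,140:400],None,fx=2.5,fy=2.5))
d=manip.get_image("top");np.savez("top2.npz",**d)
cv2.imwrite("pics/t3.png",cv2.resize(d["img"][120:260,100:420],None,fx=2.5,fy=2.5))
E
```

```text
[[np.int64(87), np.float64(-0.7), np.float64(0.1), np.float64(0.2)], [np.int64(75), np.float64(0.4), np.float64(0.1), np.float64(0.5)], [np.int64(63), np.float64(-0.6), np.float64(0.4), np.float64(0.2)], [np.int64(51), np.float64(-0.2), np.float64(0.2), np.float64(-1.3)], [np.int64(39), np.float64(0.1), np.float64(0.5), np.float64(0.2)], [np.int64(27), np.float64(0.3), np.float64(1.0), np.float64(0.4)], [np.int64(15), np.float64(0.2), np.float64(-0.7), np.float64(0.1)], [np.int64(3), np.float64(0.0), np.float64(0.5), np.float64(0.3)], [np.int64(-9), np.float64(-0.5), np.float64(-0.4), np.float64(-0.3)], [np.int64(-21), np.float64(-0.6), np.float64(-0.4), np.float64(0.3)], [np.int64(-33), np.float64(-0.1), np.float64(0.2), np.float64(-0.4)], [np.int64(-45), np.float64(-0.3), np.float64(0.6), np.float64(-0.1)], [np.int64(-57), np.float64(0.5), np.float64(-0.7), np.float64(0.6)], [np.int64(-69), np.float64(-0.1), np.float64(-0.2), np.float64(0.4)], [np.int64(-81), np.float64(0.5), np.float64(0.0), np.float64(0.7)], [np.int64(-93), np.float64(0.3), np.float64(0.4), np.float64(0.1)]] [ 0.45010557 -0.07850168  0.04312694] [ 0.44979301 -0.07848529  0.043     ]
17.1167
```

View pics/s3.png

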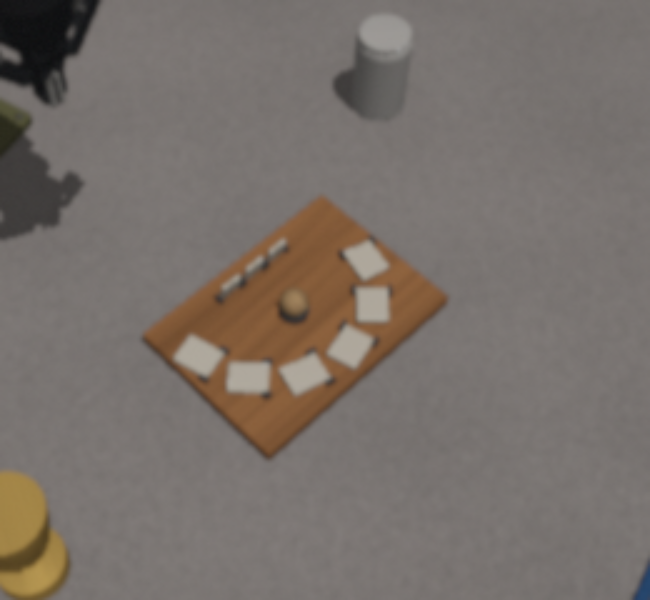

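View pics/t3.png

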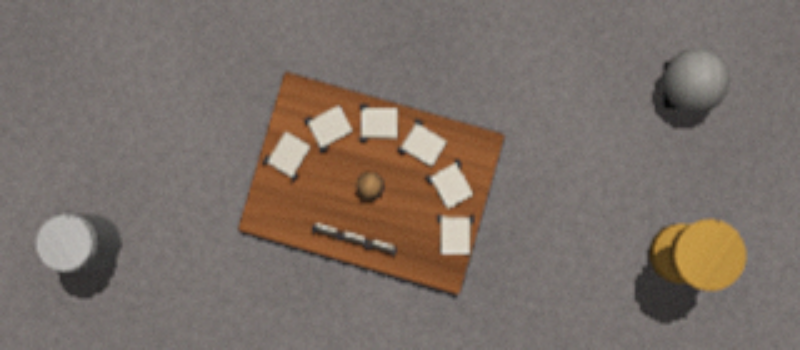

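All six curved-row tabs lie flat, at (288,155) through (455,235) in the top view. The three straight-row tabs still stand, the ball is in its cup at (369,185), and the board and bystanders haven't moved.

```bash
python3 -c "
from bench import manip
manip.finish_job()"
```

```text
the job is handed in; nothing more can be done
```

I folded down all six tabs of the curved row in one sweep of the shut fingertips along the arc, 25 mm above the board's face. Then I drew the arm clear and handed the job in about 17 s into the 48 s limit.

The last scene and top pictures show:
- **Curved row:** all six tabs lie flat.
- **Straight row and ball:** the three tabs still stand and the wooden ball is in its cup.
- **Board and bystanders:** by eye, the board, can, trophy and steel ball have not moved. I did not measure their positions again.

The tool force, sampled between the short moves of the sweep, stayed under about 1.5 N. The only disagreement was in locating the board: the two cameras differed by about 4 mm, so I used the mean. No check failed.

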